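# Complete the analyser's reagent tray with the interlocking cassette

### The arm

A 6-joint arm with a two-finger parallel gripper is mounted at the origin on a cart in front of the work surface, level with it; the furniture and walls round the work are solid. World frame = base frame: x ahead of the robot, y to its left, z up, the work surface at z = 0. Lengths are in m, angles in degrees, forces in N, time in s.
With the tool pointing down it reaches from about 0.4 to 0.825 m from the base axis. Payload 7 kg.
Tool frame: the origin (TCP) lies on the centre line of the jaws, within the pads' length; the fingertips stand 19 mm ahead of it and the grasp point (between the pads) is the TCP; z points along the fingers, y is the line along which they close (so a half turn about z gives the same grasp; the last joint's range is limited). The gripper opens to 88 mm and grips with 3 to 60 N. Pads are 19 mm wide; open, the fingers measure 130 mm over their backs; the gripper's body (78 mm by 193 mm) begins 47 mm behind the grasp point.
Start: joints at [82.168, 20.546, 0.682, 0, -70.136, -16.507], TCP at [0.278, 0.615, 0.246] pointing down, gripper open.
Joint ranges: [-176.03, 176.03], [-82.01, 121.73], [-58.28, 71.71], [-173.87, 95.51], [-174.79, -0.11], [-173.66, 173.66]. Speed limits (degrees/s): [136.94, 136.94, 172.46, 180, 180, 180].

### API

Orientations are given as [roll, pitch, yaw] about the fixed x, y, z axes, in that order (R = Rz(yaw) Ry(pitch) Rx(roll)).
In Python, from plant import * gives the robot as it stands. The module is installed in compiled form; this text tells all that it offers.
- The arm moves only by the tool play_rows, never from a script. Its argument "deltas" is a list of rows, each a list of 6 numbers: the shift along the world's x, y, z scaled (see below), then the turn, a rotation vector about the world's x, y, z scaled (see below). A call has 1 to 10 rows; each row shifts and turns the commanded pose from where the row before left it; what a row does not reach is not made up. The controller multiplies each number of a shift by 800 mm and each number of a turn by 180 degrees. A row lasts 1/10 s, in which the tool goes at most 50 mm and 8.59 degrees, less where a joint would pass 70% of its speed; a pose out of reach is approached as far as the arm can. A call with a number of a shift or a turn outside -1 to 1 is refused whole. A call with a gripper value outside its range is refused whole. "gripper" is the gripper command: -1 is shut, 1 is fully open, values between are in proportion, set as the call begins (left out, the last holds). The fingers move at their own pace and stop on an object; the grip force is fixed at half the most. Time passes only in rows, so rows that do not move let the fingers close. It gives the time, the measured TCP pose, the force, the opening and the grip force at its end, in the units of the state.
- get_obs(): the state, without advancing time (a new reading comes with each control period).
- snapshot(name): name is "scene" or "top" or "wrist"; returns (picture, depth): 384x512x3 uint8, blue, green, red; 384x512 float32, m along the optical axis (not along the pixel's ray), 0 where there is no reading.
- camera_model(name): a dict with "fx", "fy", "cx", "cy" (pixels), "world_to_cam" (4x4, takes a point from world to camera coordinates). Camera axes: x right, y down, z forward; pixel columns grow to the right and rows downward; lengths in m; the calibration is good to about 2 mm. A picture is of the moment at which its call begins: read the wrist's pose just before it. camera_model takes no time and is no camera call; for the wrist camera it gives the pose at the moment of the call.
- close_job(): hands the job in; it is judged then, once.
The state is a dict: "clock": time; "joint_pos": joint angles; "qvel": joint speeds; "tau": joint torques, N m; "tool_pos": TCP position; "orientation": TCP orientation; "force": force on the tool from outside, world axes, zero at the start; "moment": the same for the moment, N m; "opening": finger opening in m; "gripper_force": force on a finger pad.
Only numpy, scipy, OpenCV 4.12 (cv2) and the standard library are available. Lean on these libraries where they do the work, as an engineer would, in place of code of your own. Each camera call takes 0.05 s, during which the arm holds its last target. There are 200 camera calls.

### The job

The white reagent tray holds one L-shaped grey cassette, and the L-shaped space beside it is empty. Of the two loose grey cassettes take the one that has the same shape as the seated one (the other is its mirror image and does not fit), turn it to suit and lower it into the empty space until it rests on the tray's floor, interlocked with its neighbour, and let go of it. Leave the mirror-image cassette where it lies and do not knock over the brown bottle that stands near them or push it away.

Things in the scene. Friction and masses are not known exactly. Their poses are not given: they have to be found in the camera images.
- cassette_mid (a point): the fitting grey cassette, 120 g: an L, 40 mm high. From this point leg x -35..7, y -50..70; foot x 7..49, y -50..10; lowest 14 mm taper in 6 mm all round. On top, centred on this point, a solid grip rib 34 long (x), 12 thick (y), from 40 to 76 mm above the underside: grip it across y, pads about 65 mm up. Point is 38 mm above the underside near the centre of mass; z up
- mirror_mid (a point): the mirror-image cassette, same grey plastic, sizes and rib, but its foot juts to its own -x: from this point leg x -7..35, y -50..70; foot x -49..-7, y -50..10. The point lies 38 mm above its underside, in line with the rib; z up. It does not fit and stays where it is
- pocket (a point): where cassette_mid is, with the same axes, when seated (about 4 mm play each side). White fixed tray, 144x138 mm, walls 4 thick, 32 high: centre at x +29, y +11 from here; desk 42 mm, tray floor 38 mm below here. The seated L cassette, same shape turned by half a turn, is fixed in it: its rib is centred at x +60, y +24, its block is 44 and its rib 80 mm above the desk
- bottle_mid (a point): brown reagent bottle with a red cap, 49 mm in diameter and 116 high, loose on the desk behind the work (not the one further back on the right by the white foam boxes); a bystander; this point is half-way up its axis
Things that resemble listed ones, but are neither listed nor needed, are in the scene too. What is shaped like the part that bears pocket but yellow is not meant.

How it is judged (in metres and radians):
At the end, for the whole second after the job is handed in: The fitting cassette rests on the tray's floor in the empty space, level (within 0.1 rad), within 12 mm sideways, 6 mm in height and 10 degrees of its place; the mirror-image cassette is within 30 mm of where it lay, and the brown bottle stands upright within 40 mm of where it stood (horizontal distance between cassette_mid and pocket below 0.012 m and z of cassette_mid in the frame of pocket between -0.006 and 0.006 m and angle between the y axis of cassette_mid and the y axis of pocket, either way round below 0.18 rad and angle between cassette_mid's own z axis and vertical below 0.1 rad and distance of mirror_mid from where it was at the start of the episode below 0.03 m and distance of bottle_mid from where it was at the start of the episode below 0.04 m and angle between bottle_mid's own z axis and vertical below 0.2 rad); the robot touches nothing.
It fails at once if the mirror-image cassette is moved by more than 30 mm (distance of mirror_mid from where it was at the start of the episode above 0.03 m).
It fails at once if the brown bottle is knocked over or pushed more than 40 mm (distance of bottle_mid from where it was at the start of the episode above 0.04 m or angle between bottle_mid's own z axis and vertical above 0.4 rad).
It also fails if it takes over 35 s, if anything falls off the work surface, if the arm or the gripper's body presses on something with over 40 N, if the wrist force passes 120 N, or if a joint passes its speed limit or range.

## Working session

There is one attempt and no reset: what is moved stays moved. The work goes in short steps, Python scripts to look and compute and a tool call to move; the robot and the scene stay as the last step left them, time stands still between calls to the robot, and variables do not carry over. Pictures are saved under pics/ and viewed, at most 10 in all, crops included, and the job is handed in when it is done.

Besides the shell and the picture viewer there is one more tool, called after "Request:" by a JSON object that holds its "method" and its "body", one argument or row to a line. play_rows: Moves the arm, as the interface text tells. Its arguments: {"type":"object","properties":{"deltas":{"type":"array","items":{"type":"array","items":{"type":"number","minimum":-1,"maximum":1}}},"gripper":{"type":"number"}},"required":["deltas"]}

```bash
mkdir -p pics
python3 - <<'E'
from plant import *
import cv2,numpy as np
o=get_obs();print(o)
for n in ["top","scene"]:
    p,d=snapshot(n);m=camera_model(n);cv2.imwrite(f"pics/{n}0.png",p);np.savez(f"{n}0.npz",p=p,d=d,K=[m[k] for k in("fx","fy","cx","cy")],T=m["world_to_cam"])
    print(n,m,(d>0).mean())
E
```

```text
{'clock': 0.0, 'joint_pos': array([ 8.21661223e+01,  2.05932755e+01,  6.34359024e-01, -1.81352080e-02,
       -7.01363653e+01, -1.65070800e+01]), 'qvel': array([ 0.01509071, -0.04913464, -0.05368267,  0.09017217, -0.09515366,
       -0.04844045]), 'tau': array([-5.10669415e-04, -5.82716596e+01,  2.93052578e+01,  6.99744388e+00,
        6.94673668e-03, -1.64726471e-04]), 'tool_pos': array([0.27805554, 0.61457536, 0.24461258]), 'orientation': array([ 1.79903801e+02, -1.07296124e-02, -2.43471249e+01]), 'force': array([0.26224654, 0.02584308, 0.04127646]), 'moment': array([-0.00982818, -0.03808948, -0.01940028]), 'gripper_force': 0.0, 'opening': 0.08762014433969714}
top {'fx': 354.62225179198333, 'fy': 354.62225179198333, 'cx': 256.0362690402087, 'cy': 188.6679746085574, 'world_to_cam': array([[ 0.00926942, -0.99995431, -0.00233527, -0.15346044],
       [-0.99815808, -0.0091127 , -0.05997833,  0.57472341],
       [ 0.05995431,  0.00288693, -0.99819695,  1.12875738],
       [ 0.        ,  0.        ,  0.        ,  1.        ]])} 0.9960378011067709
scene {'fx': 376.10694579375223, 'fy': 376.10694579375223, 'cx': 246.64461122725473, 'cy': 190.61676896282898, 'world_to_cam': array([[ 0.68006666, -0.73304158,  0.01262496, -0.47982064],
       [-0.58154818, -0.54984728, -0.5995579 ,  0.27560182],
       [ 0.44644267,  0.40039732, -0.8002318 ,  1.14083021],
       [ 0.        ,  0.        ,  0.        ,  1.        ]])} 0.9961191813151041
```

View pics/top0.png

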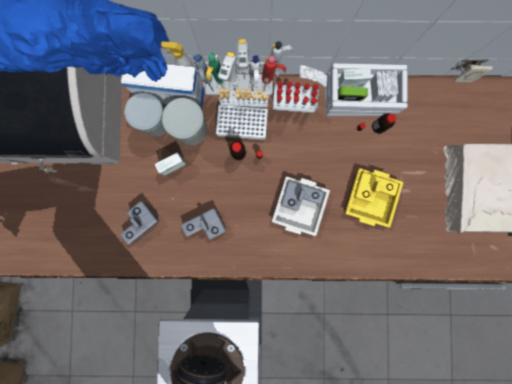

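View pics/scene0.png

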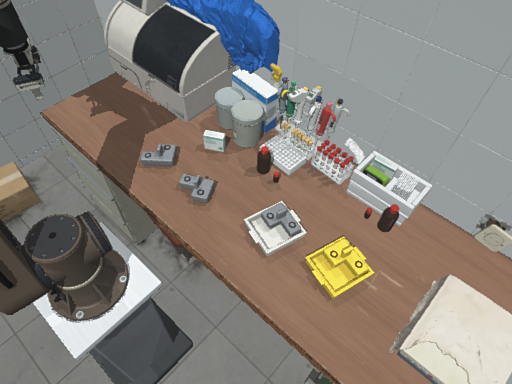

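The top view shows the white tray at about (301,205), two loose cassettes at (139,222) and (203,223), and the bottle at (237,150). The yellow decoy is at (375,197). Next I'll enlarge this and measure with depth.

```bash
cat > h.py <<'E'
import numpy as np,cv2
def load(n):
    z=np.load(n);return z["p"],z["d"],z["K"],z["T"]
def world(d,K,T):
    v,u=np.mgrid[:d.shape[0],:d.shape[1]]
    P=np.stack([(u-K[2])/K[0]*d,(v-K[3])/K[1]*d,d],-1)
    return (P-T[:3,3])@T[:3,:3]
E
python3 - <<'E'
from h import *
p,d,K,T=load("top0.npz");W=world(d,K,T)
print("desk",np.median(W[225:235,250:265,2]))
cr=p[130:260,110:340];cv2.imwrite("pics/c.png",cv2.resize(cr,None,fx=3.4,fy=3.4,interpolation=cv2.INTER_CUBIC))
z=W[...,2]
for nm,(a,b,c,e) in dict(A=(110,165,190,255),B=(175,235,195,250),tray=(268,335,168,242),bot=(222,248,130,165)).items():
    s=np.s_[c:e,a:b];zz=z[s]
    print(nm,np.histogram(zz,bins=[-.01,.01,.02,.03,.036,.04,.044,.05,.06,.07,.074,.078,.082,.09,.1,.13])[0])
    lo,hi=(.09,.13) if nm=="bot" else (.066,.09)
    m=((zz>lo)&(zz<hi)).astype(np.uint8)
    n,l,st,ce=cv2.connectedComponentsWithStats(m)
    for i in range(1,n):
        if st[i,4]>4:
            q=W[s][l==i];print("  rib",st[i,4],np.median(q,0).round(4),((q.min(0)+q.max(0))/2).round(4), np.linalg.svd(q[:,:2]-q[:,:2].mean(0))[2][0].round(3))
E
```

```text
desk -0.0001325028881852575
A [2719   17   37   32  262  374   51   11   11   11   29    8    0    0
    0]
  rib 52 [0.4673 0.2198 0.0758] [0.4673 0.2225 0.0737] [-0.782 -0.624]
B [2513    8   12   22  280  351   48    8    3   13   25    9    0    0
    0]
  rib 49 [0.4603 0.01   0.0757] [0.4602 0.0109 0.0745] [-0.875 -0.483]
tray [3551   29  180  402   45  301  371    7    4    2    8   26    7    0
    0]
  rib 43 [ 0.5572 -0.2882  0.0794] [ 0.5574 -0.2872  0.0787] [-0.957  0.291]
bot [510  50  69  47   3   4   4   8   7   1   6  11  57  56  70]
  rib 126 [ 0.6937 -0.09    0.1105] [ 0.6952 -0.0878  0.1059] [ 0.261 -0.965]
```

View pics/c.png

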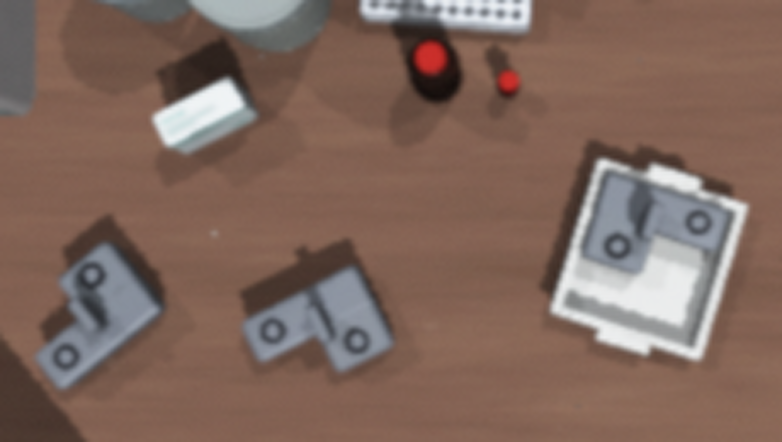

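A (139,222) is the fitting one: seen from above, its foot lies clockwise of the leg direction, as on the seated cassette. B (203,223) is its mirror image. I'm moving above A to refine with the wrist camera.

Request:
{"method": "play_rows", "body": {
  "deltas": [
    [0.0236,-0.0492,0,0,0,0.0352],
    [0.0236,-0.0492,0,0,0,0.0352],
    [0.0236,-0.0492,0,0,0,0.0352],
    [0.0236,-0.0492,0,0,0,0.0352],
    [0.0236,-0.0492,0,0,0,0.0352],
    [0.0236,-0.0492,0,0,0,0.0352],
    [0.0236,-0.0492,0,0,0,0.0352],
    [0.0236,-0.0492,0,0,0,0.0352],
    [0.0236,-0.0492,0,0,0,0.0352],
    [0.0236,-0.0492,0,0,0,0.0352]
  ],
  "gripper": 1
}}

```text
clock: 1.1
tool_pos: [0.4672, 0.2196, 0.2455]
orientation: [-180.0, 0.0, 39.3]
force: [1.8, 0.6, 0.2]
opening: 0.0871
gripper_force: 0.0
```

```bash
cat >> h.py <<'E'
def snap(n,out):
    from plant import snapshot,camera_model,get_obs
    m=camera_model(n);p,d=snapshot(n);cv2.imwrite(f"pics/{out}.png",p)
    K=[m[k] for k in("fx","fy","cx","cy")];np.savez(out+".npz",p=p,d=d,K=K,T=m["world_to_cam"])
    o=get_obs();print(o["clock"],o["tool_pos"].round(4),o["orientation"].round(2),o["force"].round(1),o["opening"])
    return p,d,K,m["world_to_cam"]
def lpose(W,zlo,zhi,c,r,yaw0):
    """cassette pose from block-top points near c: min-area rectangle of the L; 84x120"""
    m=(W[...,2]>zlo)&(W[...,2]<zhi)&(np.hypot(W[...,0]-c[0],W[...,1]-c[1])<r)
    n,l,st,_=cv2.connectedComponentsWithStats(m.astype(np.uint8))
    k=1+st[1:,4].argmax();q=W[l==k]
    (cx,cy),(w,h),a=cv2.minAreaRect((q[:,:2]*1000).astype(np.float32))
    best=min((a+90*i for i in range(-4,5)),key=lambda t:abs(t-yaw0))
    t=np.radians(best);R=np.array([[np.cos(t),-np.sin(t)],[np.sin(t),np.cos(t)]])
    c=np.array([cx,cy])/1000-R@[.007,.010]
    print("L n",len(q),"size",round(w,1),round(h,1),"yaw",round(best,2),"mid",c.round(4),"z",np.median(q[:,2]).round(4),"centroid",q.mean(0).round(4))
    return c,best,q
E
python3 - <<'E'
from h import *
p,d,K,T=snap("wrist","w1");W=world(d,K,T)
print((d>0).mean(),np.linalg.inv(T)[:3,3])
lpose(W,.034,.046,(.467,.22),.1,39)
z=W[...,2];m=(z>.07)&(z<.082)&(np.hypot(W[...,0]-.467,W[...,1]-.22)<.05);q=W[m]
print(len(q));print(cv2.minAreaRect((q[:,:2]*1000).astype(np.float32)),q.mean(0))
E
```

```text
1.15 [0.4684 0.2153 0.2454] [1.7995e+02 9.0000e-02 3.9800e+01] [ 1.7 -4.3 -1. ] 0.08751463767401645
0.995941162109375 [0.52683452 0.26936499 0.38599822]
L n 5942 size 84.0 120.0 yaw 40.24 mid [0.4664 0.2242] z 0.0411 centroid [0.4687 0.2252 0.041 ]
431
((466.7447204589844, 224.09393310546875), (33.35558319091797, 11.731648445129395), 39.40738296508789) [0.46747091 0.22452736 0.07648777]
```

View pics/w1.png

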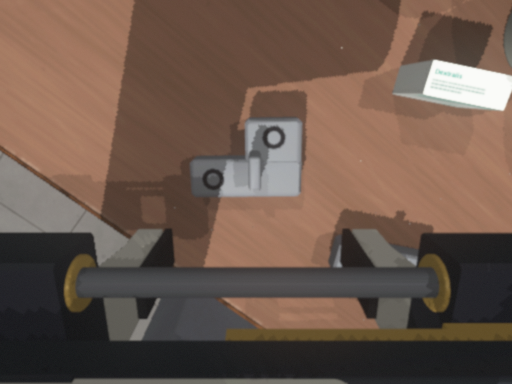

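The wrist view shows cassette A's L cleanly around (260,160), with the rib at (254,172). The arm was still moving, so I'll measure again now that it has settled.

Run:
```python
from h import *
snap("wrist","w1a");p,d,K,T=snap("wrist","w2");W=world(d,K,T)
lpose(W,.034,.046,(.467,.22),.1,39)
z=W[...,2];m=(z>.07)&(z<.082)&(np.hypot(W[...,0]-.467,W[...,1]-.22)<.05);q=W[m]
print(cv2.minAreaRect((q[:,:2]*1000).astype(np.float32)))
p,d,K,T=load("top0.npz");lpose(world(d,K,T),.034,.046,(.467,.22),.1,39)
```

```text
1.2 [0.4679 0.2174 0.2453] [1.7998e+02 6.0000e-02 3.9080e+01] [-0.1  0.6  0.1] 0.08768082491323592
1.25 [0.4675 0.2191 0.2454] [-1.800e+02  3.000e-02  3.884e+01] [0.  0.2 0.8] 0.08763501173811966
L n 5961 size 84.4 119.7 yaw 40.0 mid [0.4663 0.224 ] z 0.0411 centroid [0.4687 0.2251 0.041 ]
((467.0398864746094, 223.9373321533203), (33.23310089111328, 11.733914375305176), 38.82209014892578)
L n 691 size 84.4 121.7 yaw 40.64 mid [0.4668 0.2224] z 0.0406 centroid [0.4671 0.2205 0.0406]
```

Request:
{"method": "play_rows", "body": {
  "deltas": [
    [-0.001,0.0058,-0.05,0,0,0.0056],
    [0,0,-0.05,0,0,0],
    [0,0,-0.05,0,0,0],
    [0,0,-0.04,0,0,0],
    [0,0,-0.025,0,0,0],
    [0,0,-0.0075,0,0,0],
    [0,0,0,0,0,0],
    [0,0,0,0,0,0]
  ]
}}

```text
clock: 2.05
tool_pos: [0.4667, 0.2269, 0.0685]
orientation: [180.0, -0.1, 40.1]
force: [0.6, -0.1, 0.4]
opening: 0.0874
gripper_force: 0.0
```

Request:
{"method": "play_rows", "body": {
  "deltas": [
    [0,0,0,0,0,0],
    [0,0,0,0,0,0],
    [0,0,0,0,0,0],
    [0,0,0,0,0,0],
    [0,0,0,0,0,0],
    [0,0,0,0,0,0]
  ],
  "gripper": -1
}}

```text
clock: 2.65
tool_pos: [0.4662, 0.226, 0.0676]
orientation: [-180.0, -0.0, 40.0]
force: [-0.4, -0.0, -0.1]
opening: 0.0453
gripper_force: 0.0
```

Request:
{"method": "play_rows", "body": {
  "deltas": [
    [0.0005,-0.0022,-0.003,0,0,0],
    [0,0,0,0,0,0],
    [0,0,0,0,0,0],
    [0,0,0,0,0,0],
    [0,0,0,0,0,0],
    [0,0,0,0,0,0],
    [0,0,0,0,0,0],
    [0,0,0,0,0,0]
  ],
  "gripper": -1
}}

```text
clock: 3.45
tool_pos: [0.4665, 0.2242, 0.0651]
orientation: [-180.0, 0.0, 40.0]
force: [0.9, -0.1, -0.6]
opening: 0.0117
gripper_force: 30.0
```

Request:
{"method": "play_rows", "body": {
  "deltas": [
    [0,0,0.01,0,0,0],
    [0,0,0.025,0,0,0],
    [0,0,0.05,0,0,0],
    [0,0,0.05,0,0,0],
    [0,0,0.05,0,0,0],
    [0,0,0.03,0,0,0],
    [0,0,0.01,0,0,0]
  ]
}}

```text
clock: 4.15
tool_pos: [0.4675, 0.2249, 0.2489]
orientation: [-180.0, -0.3, 40.0]
force: [-0.0, 0.2, -1.6]
opening: 0.0117
gripper_force: 30.0
```

Request:
{"method": "play_rows", "body": {
  "deltas": [
    [-0.0035,-0.0255,0,0,0,-0.0132],
    [-0.0069,-0.0509,0,0,0,-0.0263],
    [-0.0069,-0.0509,0,0,0,-0.0263],
    [-0.0069,-0.0509,0,0,0,-0.0263],
    [-0.0069,-0.0509,0,0,0,-0.0263],
    [-0.0069,-0.0509,0,0,0,-0.0263],
    [-0.0069,-0.0509,0,0,0,-0.0263],
    [-0.0069,-0.0509,0,0,0,-0.0263],
    [-0.0069,-0.0509,0,0,0,-0.0263],
    [-0.0069,-0.0509,0,0,0,-0.0263]
  ]
}}

```text
clock: 5.15
tool_pos: [0.4121, -0.1644, 0.244]
orientation: [-180.0, 0.1, -5.2]
force: [1.1, -0.2, -1.9]
opening: 0.012
gripper_force: 30.0
```

Request:
{"method": "play_rows", "body": {
  "deltas": [
    [-0.0069,-0.0509,0,0,0,-0.0263],
    [-0.0069,-0.0509,0,0,0,-0.0263],
    [-0.0035,-0.0255,0,0,0,-0.0132],
    [0,0,0,0,0,0],
    [0,0,0,0,0,0],
    [0,0,0,0,0,0],
    [0,0,0,0,0,0],
    [0,0,0,0,0,0]
  ]
}}

```text
clock: 5.95
tool_pos: [0.4004, -0.2638, 0.2452]
orientation: [-180.0, -0.0, -16.7]
force: [0.2, 0.6, -0.6]
opening: 0.0117
gripper_force: 30.0
```

Run:
```python
from h import *
p,d,K,T=snap("wrist","w3");W=world(d,K,T)
c,y,q=lpose(W,.041,.049,(.557,-.288),.1,-16.8)
z=W[...,2];m=(z>.073)&(z<.09)&(np.hypot(W[...,0]-.557,W[...,1]+.288)<.04);q=W[m]
print("rib",cv2.minAreaRect((q[:,:2]*1000).astype(np.float32)))
# tray rim
m=(z>.028)&(z<.036)&(p.min(2)>120)&(np.hypot(W[...,0]-.52,W[...,1]+.29)<.13);q=W[m]
print("rim",len(q),cv2.minAreaRect((q[:,:2]*1000).astype(np.float32)))
p,d,K,T=snap("top","t3")
W=world(d,K,T);m=(W[...,2]>.14)&(np.hypot(W[...,0]-.40,W[...,1]+.265)<.12)
print(np.unique(np.round(W[m][:,2],2),return_counts=True))
```

```text
6.0 [ 0.4004 -0.2638  0.2452] [-1.800e+02 -1.000e-02 -1.672e+01] [-0.3  0.3 -1.1] 0.01172334293692733
L n 4052 size 119.9 50.1 yaw -16.5 mid [ 0.5213 -0.2977] z 0.0448 centroid [ 0.5394 -0.2708  0.0448]
rib ((545.1048583984375, -283.80029296875), (11.817694664001465, 10.448866844177246), 73.13349151611328)
rim 3384 ((498.93695068359375, -283.0236511230469), (146.30902099609375, 121.40678405761719), 73.06768798828125)
6.05 [ 0.4005 -0.2639  0.2452] [-1.7999e+02 -2.0000e-02 -1.6730e+01] [ 0.3  0.8 -0.2] 0.011900548509534122
(array([0.19, 0.2 , 0.21, 0.22, 0.3 , 0.31, 0.32, 0.33, 0.34, 0.35, 0.38,
       0.39, 0.4 , 0.42, 0.43, 0.44, 0.45, 0.46, 0.47, 0.48, 0.49, 0.5 ,
       0.51, 0.55, 0.56, 0.57, 0.58, 0.59, 0.6 , 0.61, 0.62, 0.63, 0.64,
       0.65, 0.66, 0.67]), array([   1,    4,    5,   95,    3,   39,   13,   56,   97,    1,    1,
         65,    6,    5,    7,   12,    7,   13,    8,    9,    8,    6,
          3,    6,   63,   10,   13,    5,   18,   90,  217,  478,  877,
       1642,  400, 3575]))
```

View pics/w3.png

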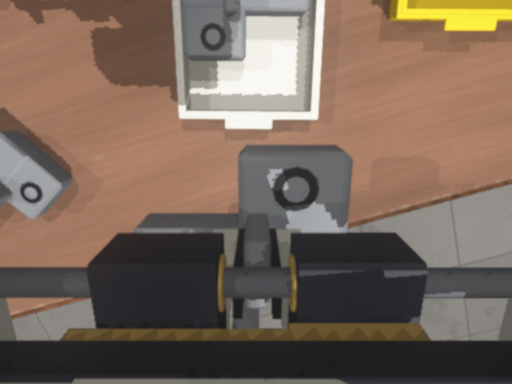

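The tray's upper part is cut off at the top of the view. The held cassette's foot shows at (295,185). I'm moving forward 55 mm and measuring both.

Request:
{"method": "play_rows", "body": {
  "deltas": [
    [0.033,-0.0098,0,0,0,0],
    [0.033,-0.0098,0,0,0,0],
    [0,0,0,0,0,0],
    [0,0,0,0,0,0],
    [0,0,0,0,0,0],
    [0,0,0,0,0,0],
    [0,0,0,0,0,0]
  ]
}}

```text
clock: 6.75
tool_pos: [0.4526, -0.28, 0.2455]
orientation: [-180.0, -0.0, -16.8]
force: [-1.2, -0.5, -0.4]
opening: 0.0122
gripper_force: 30.0
```

```bash
cat > m.py <<'E'
from h import *
from plant import get_obs
import sys
o=get_obs();tp=o["tool_pos"];p,d,K,T=snap("wrist",sys.argv[1]);W=world(d,K,T)
c,y,q=lpose(W,.041,.049,(.557,-.288),.1,-16.8)
t=np.radians(y);R=np.array([[np.cos(t),-np.sin(t)],[np.sin(t),np.cos(t)]])
z=W[...,2];F=(W[...,:2]-tp[:2])@R   # tray-aligned coords relative to tool, x fwd
# seated block edges / tray rim edges
def band(m,nm):
    q=F[m]*1000;print(nm,len(q),"x",np.percentile(q[:,0],[.5,99.5]).round(1),"y",np.percentile(q[:,1],[.5,99.5]).round(1))
near=(F[...,0]>-.03)&(F[...,0]<.22)&(abs(F[...,1]-.02)<.1)
band(near&(z>.041)&(z<.049),"seated top")
band(near&(z>.074)&(z<.09),"seated rib")
rim=near&(z>.029)&(z<.037)&(p.min(2)>110)
band(rim,"rim")
h=np.histogram(F[rim][:,0]*1000,bins=np.arange(-30,220,4));print("x hist",[(int(a),int(b)) for a,b in zip(h[1],h[0]) if b>60])
h=np.histogram(F[rim][:,1]*1000,bins=np.arange(-90,130,4));print("y hist",[(int(a),int(b)) for a,b in zip(h[1],h[0]) if b>60])
hb=(abs(F[...,0])<.07)&(abs(F[...,1])<.09)&(abs(z-(tp[2]-.025))<.008)
band(hb,"held top");print("held z",np.median(z[hb]),"L pocket from rim? tool",tp.round(4))
k=hb&(F[...,0]>.015);r=cv2.minAreaRect((W[k][:,:2]*1000).astype(np.float32));print("held rect",r)
E
python3 m.py w4
```

```text
6.8 [ 0.4527 -0.2801  0.2455] [-1.800e+02 -3.000e-02 -1.679e+01] [-0.1 -0.3 -1.1] 0.011670873239135618
L n 7759 size 120.1 84.0 yaw -17.37 mid [ 0.5373 -0.302 ] z 0.0451 centroid [ 0.5574 -0.2886  0.0451]
seated top 7759 x [ 53.3 136. ] y [-44.5  73.3]
seated rib 573 x [ 84.4 117.6] y [18.2 30.3]
rim 4534 x [-12.8 155.9] y [-61.4  83.7]
x hist [(-6, 171), (-2, 196), (2, 79), (38, 61), (42, 61), (50, 61), (54, 64), (58, 64), (62, 64), (66, 62), (70, 62), (74, 64), (78, 64), (82, 68), (86, 66), (90, 67), (94, 121), (98, 61), (102, 70), (106, 67), (110, 65), (114, 66), (118, 70), (122, 74), (126, 68), (130, 68), (134, 76), (138, 696), (142, 632), (146, 271), (150, 235), (154, 130)]
y hist [(-62, 431), (-58, 485), (-54, 138), (-14, 87), (-10, 88), (-6, 88), (-2, 87), (2, 93), (6, 103), (10, 88), (14, 82), (18, 84), (22, 148), (26, 134), (30, 155), (34, 111), (38, 63), (42, 66), (46, 64), (54, 64), (58, 63), (62, 63), (66, 61), (70, 62), (74, 394), (78, 560), (82, 251)]
held top 9528 x [ 3.6 48. ] y [-47.7  64.4]
held z 0.22112989126157143 L pocket from rim? tool [ 0.4526 -0.28    0.2455]
held rect ((477.2005310058594, -307.04388427734375), (59.67178726196289, 33.23313522338867), 72.95742797851562)
```

View pics/w4.png

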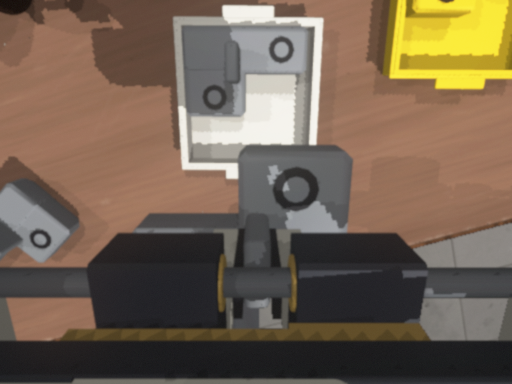

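The tray is fully in view, and the empty L lies to the lower right of the seated block. Relative to the tool, the pocket is about 41 mm ahead, so I'm moving over it and partway down.

Request:
{"method": "play_rows", "body": {
  "deltas": [
    [0.0247,-0.008,0,0,0,-0.0017],
    [0.0247,-0.008,0,0,0,0],
    [0,0,-0.03,0,0,0],
    [0,0,-0.05,0,0,0],
    [0,0,-0.05,0,0,0],
    [0,0,-0.025,0,0,0],
    [0,0,0,0,0,0],
    [0,0,0,0,0,0],
    [0,0,0,0,0,0],
    [0,0,0,0,0,0]
  ]
}}

```text
clock: 7.8
tool_pos: [0.4936, -0.2932, 0.1229]
orientation: [-180.0, -0.2, -17.1]
force: [0.4, -0.3, -1.9]
opening: 0.0118
gripper_force: 30.0
```

Run:
```python
from h import *
p,d,K,T=snap("wrist","w5")
p,d,K,T=snap("scene","s5")
cv2.imwrite("pics/s5c.png",cv2.resize(p[150:270,200:350],None,fx=4,fy=4,interpolation=cv2.INTER_CUBIC))
```

```text
7.85 [ 0.4934 -0.2931  0.1227] [-1.7999e+02 -1.5000e-01 -1.7100e+01] [-0.5 -0.8 -1.7] 0.011741990401887604
7.9 [ 0.4932 -0.2931  0.1224] [-1.7999e+02 -1.2000e-01 -1.7100e+01] [-1.3  0.5 -0.9] 0.011523220397651423
```

View pics/w5.png

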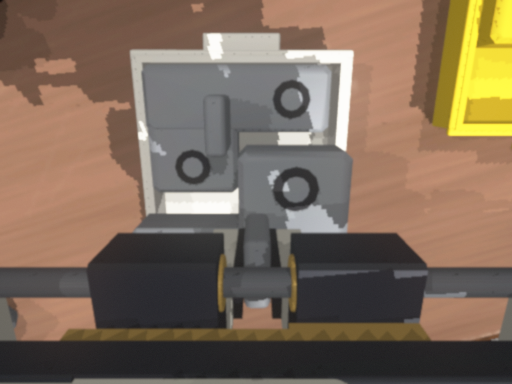

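The held cassette lines up with the gap beside the seated one. One numeric check before lowering.

Run:
```python
from h import *
p,d,K,T=load("w5.npz");W=world(d,K,T);tp=np.array([.4935,-.2931])
t=np.radians(-17.15);R=np.array([[np.cos(t),-np.sin(t)],[np.sin(t),np.cos(t)]])
z=W[...,2];F=(W[...,:2]-tp)@R*1000
for nm,lo,hi,x0 in(("seated",.041,.049,0),("rib",.074,.088,30),("held",.09,.105,5),("rim",.029,.037,-60)):
    m=(z>lo)&(z<hi)&(F[...,0]>x0)&(F[...,0]<125)&(abs(F[...,1]-11)<76)
    if nm=="rim": m&=p.min(2)>110
    q=F[m];print(nm,len(q),np.percentile(q,[.5,99.5],axis=0).round(1).tolist(),cv2.minAreaRect(q.astype(np.float32)))
```

```text
seated 16156 [[11.2, -44.6], [93.4, 73.2]] ((51.72804260253906, 14.26186752319336), (83.53114318847656, 120.32738494873047), 0.0927216112613678)
rib 1741 [[42.1, -43.1], [75.0, 30.0]] ((58.4444580078125, -7.055416107177734), (33.234214782714844, 74.61780548095703), 0.08217596262693405)
held 9215 [[5.2, -48.0], [47.8, 62.5]] ((26.510066986083984, 9.122798919677734), (43.004066467285156, 115.9300308227539), 0.01707889512181282)
rim 6802 [[-7.3, -61.3], [112.8, 83.7]] ((50.89838409423828, 10.975143432617188), (124.54023742675781, 146.35487365722656), 0.2685416340827942)
```

Held and pocket agree to within 1 mm, so I'm lowering.

Request:
{"method": "play_rows", "body": {
  "deltas": [
    [0,-0.0008,-0.015,0,0,0],
    [0,0,-0.015,0,0,0],
    [0,0,-0.01,0,0,0],
    [0,0,-0.01,0,0,0],
    [0,0,-0.006,0,0,0],
    [0,0,-0.004,0,0,0],
    [0,0,-0.002,0,0,0],
    [0,0,0,0,0,0],
    [0,0,0,0,0,0],
    [0,0,0,0,0,0]
  ]
}}

```text
clock: 8.9
tool_pos: [0.4928, -0.2937, 0.0719]
orientation: [-180.0, -0.0, -17.1]
force: [-1.0, 0.0, -0.8]
opening: 0.0119
gripper_force: 30.0
```

Request:
{"method": "play_rows", "body": {
  "deltas": [
    [0,0,-0.0015,0,0,0],
    [0,0,-0.0015,0,0,0],
    [0,0,-0.001,0,0,0],
    [0,0,0,0,0,0],
    [0,0,0,0,0,0],
    [0,0,0,0,0,0]
  ]
}}

```text
clock: 9.5
tool_pos: [0.4928, -0.2936, 0.0691]
orientation: [180.0, -0.0, -17.1]
force: [-1.1, 1.7, 4.8]
opening: 0.012
gripper_force: 30.0
```

Contact on the floor at z = 0.069, as expected. I'm releasing and retreating.

Request:
{"method": "play_rows", "body": {
  "deltas": [
    [0,0,0,0,0,0],
    [0,0,0,0,0,0],
    [0,0,0,0,0,0],
    [0,0,0,0,0,0],
    [0,0,0,0,0,0],
    [0,0,0,0,0,0],
    [0,0,0,0,0,0],
    [0,0,0,0,0,0]
  ],
  "gripper": 0
}}

```text
clock: 10.3
tool_pos: [0.4926, -0.2936, 0.0683]
orientation: [-180.0, 0.0, -17.1]
force: [0.1, -0.6, -0.3]
opening: 0.0435
gripper_force: 0.0
```

Request:
{"method": "play_rows", "body": {
  "deltas": [
    [0,0,0.015,0,0,0],
    [0,0,0.03,0,0,0],
    [0,0,0.05,0,0,0],
    [0,0,0.05,0,0,0],
    [0,0,0.05,0,0,0],
    [0,0,0.02,0,0,0],
    [0,0,0,0,0,0],
    [0,0,0,0,0,0],
    [0,0,0,0,0,0],
    [0,0,0,0,0,0]
  ]
}}

```text
clock: 11.3
tool_pos: [0.492, -0.2934, 0.2392]
orientation: [180.0, 0.1, -17.1]
force: [0.1, -0.7, 0.2]
opening: 0.0444
gripper_force: 0.0
```

Run:
```python
from h import *
p,d,K,T=snap("wrist","w6");W=world(d,K,T)
t=np.radians(-17.15);R=np.array([[np.cos(t),-np.sin(t)],[np.sin(t),np.cos(t)]])
z=W[...,2];F=(W[...,:2]-[.4928,-.2936])@R*1000
for nm,m in(("top",(z>.041)&(z<.05)),("rib",(z>.073)&(z<.088))):
    n,l,st,_=cv2.connectedComponentsWithStats((m&(abs(F[...,0]-29)<72)&(abs(F[...,1]-11)<70)).astype(np.uint8))
    for i in range(1,n):
        if st[i,4]>100:q=F[l==i];print(nm,st[i,4],np.median(z[l==i]).round(4),cv2.minAreaRect(q.astype(np.float32)))
```

```text
11.35 [ 0.4921 -0.2934  0.2393] [ 1.7999e+02  1.2000e-01 -1.7100e+01] [-0.  -0.1  1. ] 0.04398651115156152
top 7250 0.0451 ((52.06263732910156, 14.944992065429688), (84.09419250488281, 120.14816284179688), 0.049589160829782486)
top 6172 0.0451 ((5.7368927001953125, 11.214080810546875), (120.0731201171875, 82.73014831542969), 89.9227066040039)
rib 523 0.0809 ((59.378761291503906, 25.023239135742188), (11.730708122253418, 32.78510284423828), 89.00497436523438)
rib 434 0.0809 ((-0.6654644012451172, 1.5035648345947266), (33.00004196166992, 11.299981117248535), 0.1466788947582245)
```

View pics/w6.png

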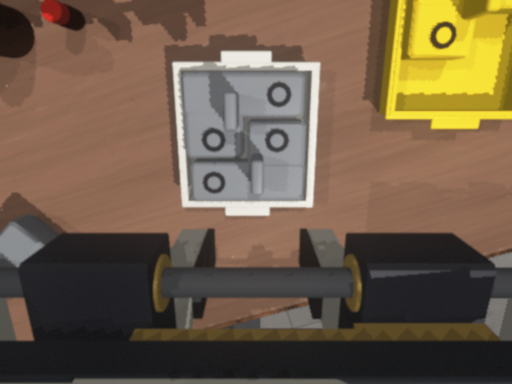

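The cassette is seated at (245,165). Both block tops read the same height, and its rib offset from the seated one is (60, 23.5) mm against the nominal (60, 24). Handing in.

```bash
python3 -c "
from plant import *
print(close_job())"
```

```text
the job is handed in; nothing more can be done
None
```

The matching cassette is seated level on the tray floor, interlocked with its neighbour and released, and the job was handed in at about 11.4 s; I never touched the mirror-image cassette or the bottle, and no verdict came back.

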